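# Work the arm-rest bar past the post into its seat

### The job

Push the blue arm-rest bar along the bench into its grey seat: angle it past the steel post, one end in behind the post first and then the other end, until it lies flat between the two cheeks and fully home against the back rail along its whole length. Push it with the fingers, never lifting or tipping it, and leave the tumbler, the jar and the dressing block where they are. Finish with the gripper clear.

Things in the scene. Friction and masses are not known exactly. Their poses are not given: they have to be found in the camera images.
- rest_bar: loose blue wooden bar with two bare wood bands, 240 mm long, 36 wide, 36 high, about 0.2 kg, lying on the bench on the robot's side of the seat. Origin at the middle of its underside; its length runs along its y axis, z up. The ends are alike; it may lie in the seat either way round. It slides with ordinary dry friction, pushed with about 1 to 3 N.
- bar_end1 (a point): centre of the bar's +y end face, at the level of its underside (120 mm from the bar's origin)
- bar_end2 (a point): centre of the bar's -y end face, at the level of its underside (120 mm from the bar's origin)
- seat: fixed grey seat: back rail and two cheeks, 40 mm high, 12 thick, round a white-painted bay, open above and to the robot. Origin on the bench, where the middle of the seated bar belongs; x points roughly away from the robot, y along the rail. Inner faces: rail x = +18, cheeks y = +-140; the cheeks end at the mouth, x = -48 mm. The bar is home when it lies along y at x = 0.
- post: fixed upright steel post with an orange band and top, 24 mm in diameter, 60 high, just outside the bay's mouth at x = -60 and y = +75 or -75 mm in the seat's frame. Origin at the middle of its foot. Free between post and rail: 66 mm; between post and the farther cheek: 203 mm, so the bar cannot go in square.
- plug: brass disc 24 mm across, flush with the bench (things slide over it), in the second post socket, at the other one of the two post places. Origin at its middle.
- tumbler: loose clear glass tumbler, 72 mm across, 85 mm high, standing beside the seat; leave it alone. Origin at the middle of its underside.
- grit_jar: loose clear jar with a blue cap, 60 mm across, 80 mm high, standing beside the seat; leave it alone. Origin at the middle of its underside.
- dressing_block: loose reddish-brown dressing block, 50 x 100 x 30 mm, lying behind the back rail; leave it alone. Origin at the middle of its underside.
Not all that is in view belongs to the job. Several things have the shape of the rest_bar; the one meant has the colours described above.

How it is judged:
On the way:
1. one end of the bar is in the bay behind the post while the other end is still outside the mouth (((x of bar_end1 in the frame of seat above -0.036 m and horizontal distance between bar_end1 and post below 0.09 m and horizontal distance between bar_end1 and plug above 0.155 m and x of bar_end2 in the frame of seat below -0.05 m) or (x of bar_end2 in the frame of seat above -0.036 m and horizontal distance between bar_end2 and post below 0.09 m and horizontal distance between bar_end2 and plug above 0.155 m and x of bar_end1 in the frame of seat below -0.05 m))), for 0.05 s.
At the end, for the whole second after the job is handed in: The bar lies flat on the bench (both ends within 4 mm of it) and at rest in the seat, between the cheeks, with both of its ends within 6 mm of fully home against the back rail (x of bar_end1 in the frame of seat between -0.006 and 0.006 m and y of bar_end1 in the frame of seat between -0.143 and 0.143 m and height (world z) of each of bar_end1, bar_end2 below 0.004 m and x of bar_end2 in the frame of seat between -0.006 and 0.006 m and y of bar_end2 in the frame of seat between -0.143 and 0.143 m and linear speed of rest_bar below 0.01 m/s and angle between rest_bar's own z axis and vertical below 0.05 rad); the robot touches nothing.
It fails at once if the bar is lifted, tipped up or rolled over (height (world z) of any of bar_end1, bar_end2 above 0.012 m or angle between rest_bar's own z axis and vertical above 0.2 rad).
It fails at once if the glass tumbler is shifted by more than 20 mm or tipped over (distance of tumbler from where it was at the start of the episode above 0.02 m or angle between tumbler's own z axis and vertical above 0.3 rad).
It fails at once if the jar is shifted by more than 20 mm or tipped over (distance of grit_jar from where it was at the start of the episode above 0.02 m or angle between grit_jar's own z axis and vertical above 0.3 rad).
It fails at once if the dressing block is shifted by more than 20 mm or tipped over (distance of dressing_block from where it was at the start of the episode above 0.02 m or angle between dressing_block's own z axis and vertical above 0.3 rad).
It also fails if it takes over 72 s, if anything falls off the work surface, if the arm or the gripper's body presses on something with over 40 N, if the wrist force passes 120 N, or if a joint passes its speed limit or range.

### The arm

A 7-joint arm with a two-finger parallel gripper is mounted at the origin on the work surface. World frame = base frame: x ahead of the robot, y to its left, z up, the work surface at z = 0. Lengths are in m, angles in rad, forces in N, time in s.
With the tool pointing down it reaches from about 0.425 to 1.025 m from the base axis. Payload 3.6 kg.
Tool frame: the origin (TCP) lies at the very end of the fingers, on their centre line; the grasp point (between the pads) lies r.hold_point_z behind it (r.hold_point_z is the distance from the TCP to the grasp point, in m); y points along the fingers, z is the direction in which the jaws open and shut, and the axes are right-handed (so a half turn about y gives the same grasp; the last joint's range is limited). The gripper opens to 85 mm and grips with 20 to 120 N. Pads are 22 mm wide; open, the fingers measure 114 mm over their backs; the gripper's body (76 mm by 85 mm) begins 54 mm behind the grasp point. The pads swing forward as they close: fully open they stand 13 mm farther back than shut.
Start: joints at [-1.256, 0.591, 0.048, 1.609, -0.033, 0.943, -0.034], TCP at [0.288, 0.665, 0.231] pointing down, gripper open.
Joint ranges: [-2.69, 2.69], [-0.47, 2.24], [-1.27, 1.36], [0.19, 2.51], [-1.53, 4.68], [0.08, 2.07], [-3.09, 3.09]. Speed limits (rad/s): [2.57, 2.57, 3.14, 3.14, 3.14, 3.14, 3.14].

### API

Orientations are given as a rotation vector (axis times angle).
In Python, from bench import r, viewer gives the robot as it stands. Calls block until the motion is done:
- r.goto(position, orientation): joint-space move of the TCP to a pose.
- r.move_l(position, feed=0.15, rot=None, guard=None): straight line of the TCP; rot=None keeps the orientation; feed is the mean speed in m/s. With guard (N) it stops when the force on the tool has changed by that much, and returns True; else False.
- r.movej(angles): joint-space move.
- r.ungrasp() and r.gripper_close(strength=None): open the fingers fully, or close them until they stop; strength is the grip in N (None keeps the last).
- r.wait(seconds).
- r.inverse_kinematics(position, orientation): joint angles nearest the present ones, or None.
- r.read_state(): the state.
- viewer.snapshot(name): name is "scene" or "top"; returns a dict with "image" (420x560x3 uint8, red, green, blue), "mtx" (3x3 intrinsics, pixels), "T" (4x4, takes a point from camera to world coordinates). Camera axes: x right, y up, looking along -z (the intrinsics and any distortion apply to the point x, -y, -z); pixel columns grow to the right and rows downward; lengths in m; the calibration is good to about 2 mm. A picture is of the moment at which its call begins. There is no depth.
A pose or a line that the arm cannot do raises r.IKError and nothing moves.
- r.finish_job(): hands the job in, once; it reports no verdict.
The state is a dict: "time_s": time; "qpos": joint angles; "dq": joint speeds; "effort": joint torques, N m; "eef_pos": TCP position; "orientation": TCP orientation; "force": force on the tool from outside, world axes, zero at the start; "torque": the same for the moment, N m; "gripper_width": finger opening in m.
Only numpy, scipy, OpenCV 4.12 (cv2) and the standard library are available. Lean on these libraries where they do the work, as an engineer would, in place of code of your own. Each camera call takes 0.05 s, during which the arm holds its last target.

## Working session

There is one attempt and no reset: what is moved stays moved. The work goes in short steps, each a Python script; the robot and the scene stay as the last script left them, time stands still between calls to the robot, and variables do not carry over. Pictures are saved under pics/ and viewed, and the job is handed in when it is done.

```bash
ls; mkdir -p pics
python3 - <<'E'
from bench import r, viewer
import cv2,numpy as np
for n in("scene","top"):
    s=viewer.snapshot(n); cv2.imwrite(f"pics/{n}0.png",s["image"][:,:,::-1]); print(n,s["mtx"].round(1).tolist(),s["T"].round(3).tolist(),[k for k in s])
st=r.read_state(); print(st["time_s"],st["eef_pos"],st["orientation"],r.hold_point_z)
E
```

```text
pics
scene [[403.4, 0.0, 290.3], [0.0, 403.4, 210.3], [0.0, 0.0, 1.0]] [[-0.193, -0.803, 0.564, 0.964], [0.981, -0.162, 0.105, 0.107], [0.007, 0.574, 0.819, 0.704], [0.0, 0.0, 0.0, 1.0]] ['image', 'mtx', 'T']
top [[388.7, 0.0, 282.1], [0.0, 388.7, 206.9], [0.0, 0.0, 1.0]] [[0.004, 0.997, -0.082, 0.458], [-1.0, 0.006, 0.019, 0.014], [0.019, 0.082, 0.996, 1.039], [0.0, 0.0, 0.0, 1.0]] ['image', 'mtx', 'T']
0.1 [0.28786417 0.66456223 0.23022466] [-1.54900661  0.3209736  -0.32041782] 0.0187
```

View pics/scene0.png

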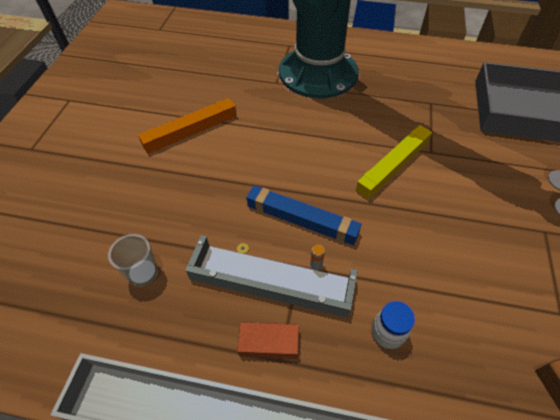

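View pics/top0.png

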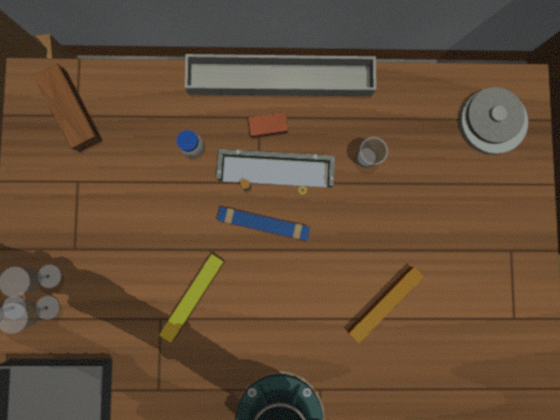

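The only bar with the described colours is the blue one with wood bands, at top (262,223) / scene (303,214). The look-alikes are yellow at top (192,298), orange at top (386,304) and brown at top (68,107). The post is at top (245,184), which is the +y side, the plug is at (302,190), the tumbler at (371,152), the jar at (190,143) and the block at (268,124).

```bash
cat > h.py <<'E'
from bench import r, viewer
import cv2,numpy as np
def cast(s,uv,z):
    uv=np.atleast_2d(np.float64(uv)); K=s["mtx"];T=s["T"]
    d=np.c_[(uv[:,0]-K[0,2])/K[0,0],-(uv[:,1]-K[1,2])/K[1,1],-np.ones(len(uv))]@T[:3,:3].T
    return (T[:3,3]+d*((z-T[2,3])/d[:,2])[:,None])[:,:2]
def proj(s,P):
    T=s["T"];K=s["mtx"];c=(np.atleast_2d(P)-T[:3,3])@T[:3,:3]
    return np.c_[K[0,2]+K[0,0]*c[:,0]/-c[:,2],K[1,2]+K[1,1]*c[:,1]/c[:,2]]
def mask(s,lo,hi,box):
    h=cv2.cvtColor(s["image"],cv2.COLOR_RGB2HSV);m=cv2.inRange(h,lo,hi);o=np.zeros_like(m);x0,y0,x1,y1=box
    o[y0:y1,x0:x1]=m[y0:y1,x0:x1];return o
def cen(m):
    M=cv2.moments(m,True);return (M['m10']/max(M['m00'],1),M['m01']/max(M['m00'],1)),M['m00']
E
python3 - <<'E'
from h import *
t=viewer.snapshot("top");s=viewer.snapshot("scene")
for n,v,b in(("t",t,(195,140,345,250)),("s",s,(175,170,370,325))):
    x0,y0,x1,y1=b;c=cv2.resize(v["image"][y0:y1,x0:x1],None,fx=4,fy=4,interpolation=cv2.INTER_CUBIC);cv2.imwrite(f"pics/crop_{n}.png",c[:600,:800,::-1])
o=(5,150,120);
for n,v,bp,bg in(("t",t,(235,175,255,195),(293,180,312,200)),("s",s,(305,240,330,265),(232,238,254,256))):
    for zz,lo,hi,b in((.06,(8,180,110),(18,255,255),bp),(0,(20,120,110),(34,255,255),bg)):
        c,a=cen(mask(v,lo,hi,b)); print(n,zz,np.round(c,1),a,cast(v,[c],zz).round(4))
box=(205,195,320,250)
m=mask(t,(100,120,40),(125,255,255),box); 
p=cv2.findNonZero(m);R=cv2.minAreaRect(p);print(R);B=cv2.boxPoints(R);print(cast(t,B,.036).round(4).tolist())
m=mask(t,(0,0,110),(179,70,255),(215,148,338,190));R=cv2.minAreaRect(cv2.findNonZero(m));print(R, cast(t,cv2.boxPoints(R),0).round(4).tolist())
E
```

```text
t 0.06 [244.5 183.3] 15.0 [[0.5978 0.091 ]]
t 0 [302.2 190.2] 56.0 [[ 0.5885 -0.0596]]
s 0.06 [318.  249.1] 95.0 [[0.5956 0.0903]]
s 0 [242.5 247.7] 86.0 [[ 0.5879 -0.0598]]
((262.87359619140625, 223.0477294921875), (91.517822265625, 13.041851043701172), 12.994616508483887)
[[0.5077, 0.163], [0.5406, 0.156], [0.4886, -0.0744], [0.4559, -0.0668]]
((275.5277099609375, 168.01101684570312), (116.53044128417969, 32.55166244506836), 3.2396998405456543) [[0.6121, 0.1711], [0.7008, 0.1678], [0.6853, -0.1478], [0.5963, -0.1422]]
```

```bash
python3 -c "
import cv2,numpy as np
a=cv2.imread('pics/crop_t.png');print(a.shape,cv2.imread('pics/crop_s.png').shape)"
```

```text
(440, 600, 3) (600, 780, 3)
```

View pics/crop_t.png

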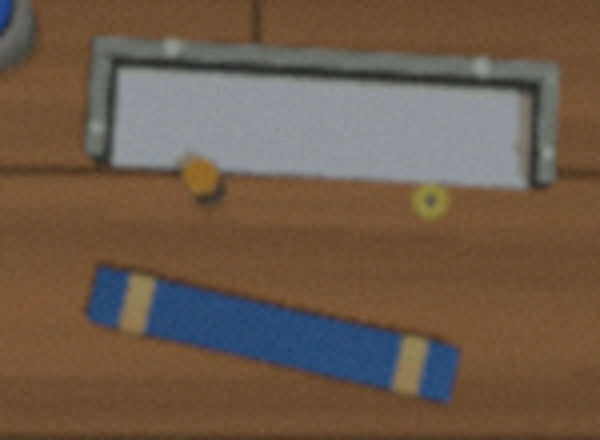

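View pics/crop_s.png

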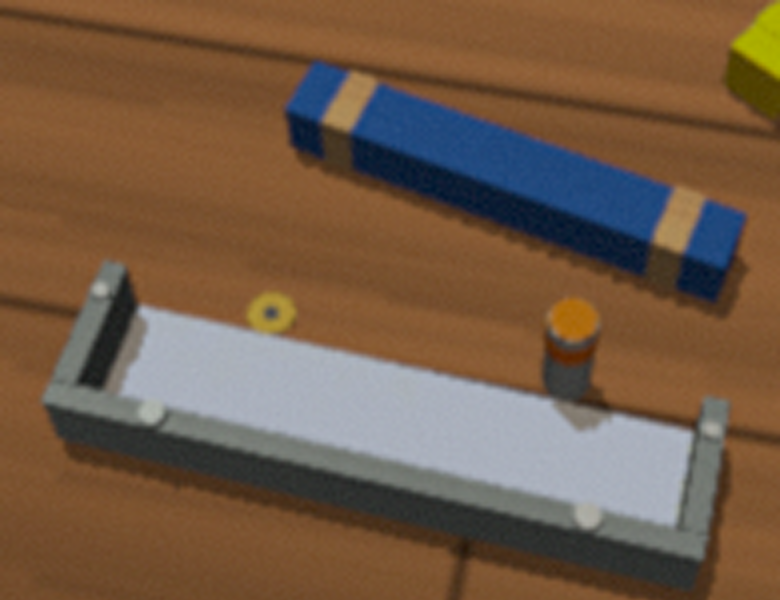

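```bash
cat >> h.py <<'E'
from scipy.spatial.transform import Rotation as Rn
YH=np.array([.0564,.9984]);XH=np.array([.9984,-.0564]);O=np.array([.6525,.0121])
def w(p): return O+p[0]*XH+p[1]*YH          # seat(m)->world xy
def sf(q): d=np.atleast_2d(q)-O; return np.c_[d@XH,d@YH]
def rot(th,d=0):  # jaw direction in the seat plane: angle th (rad) from seat y toward +x
    z=np.r_[np.sin(th)*XH+np.cos(th)*YH,0]
    c=Rn.from_rotvec(r.read_state()["orientation"]).as_matrix()
    if z@c[:,2]<0: z=-z
    y=np.array([0,0,-1.]);return Rn.from_matrix(np.c_[np.cross(y,z),y,z]).as_rotvec()
def P(p,z): return np.r_[w(p),z]
def bar(name=None):
    t=viewer.snapshot("top")
    m=mask(t,(100,120,40),(125,255,255),(205,140,345,290))
    R=cv2.minAreaRect(cv2.findNonZero(m));B=sf(cast(t,cv2.boxPoints(R),.036))
    B=B[np.argsort(B[:,1])];e2=B[:2].mean(0);e1=B[2:].mean(0)
    v=e1-e2;wd=np.linalg.norm(B[0]-B[1])
    print("bar c",((e1+e2)/2).round(4),"th",np.degrees(np.arctan2(v[0],v[1])).round(1),"L,W",np.linalg.norm(v).round(4),wd.round(4),"e1",e1.round(4),"e2",e2.round(4))
    if name:
        cv2.imwrite(f"pics/{name}.png",cv2.resize(t["image"][110:290,190:380],None,fx=3,fy=3)[:,:,::-1])
    return (e1+e2)/2,np.arctan2(v[0],v[1])
def u(th): return np.array([np.sin(th),np.cos(th)])
def n(th): return np.array([np.cos(th),-np.sin(th)])
E
python3 - <<'E'
from h import *
c,th=bar()
t=viewer.snapshot("top")
# tumbler/jar rough positions: 
print("jar",sf(cast(t,[(190,141)],.08)),"tumbler top",sf(cast(t,[(373,151)],.085)))
q=rot(th+np.pi/2)   # jaw across bar
s0=c+(.120+.045)*u(th)
r.gripper_close(30)
r.goto(P(s0,.12),q); r.move_l(P(s0,.012),feed=.1)
print(r.read_state()["time_s"],r.read_state()["eef_pos"])
s=viewer.snapshot("scene");cv2.imwrite("pics/s1.png",s["image"][:,:,::-1])
E
```

```text
bar c [-0.1561  0.0236] th 9.2 L,W 0.2359 0.0335 e1 [-0.1372  0.14  ] e2 [-0.175  -0.0928]
jar [[0.03579501 0.21691479]] tumbler top [[ 0.03895164 -0.2412164 ]]
4.225 [0.53409525 0.20577591 0.01256847]
```

View pics/s1.png

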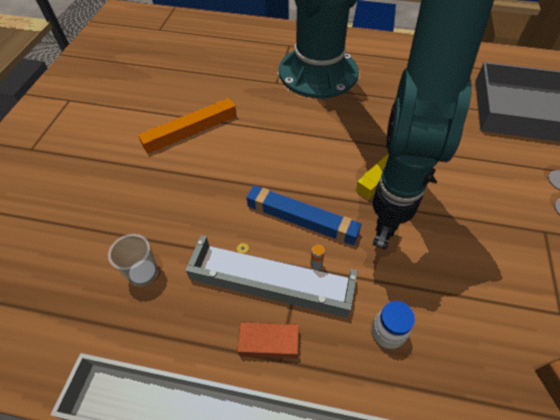

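The closed fingers are at scene (385,235), just off the bar's +y end at (355,230). Next I'll push the bar along its own length toward −y.

Run:
```python
from h import *
c,th=bar()
s0=c+.165*u(th)
r.move_l(P(s0-.09*u(th),.012),feed=.07); 
bar("t2a")
r.move_l(P(s0-.140*u(th),.012),feed=.07); 
e=s0-.11*u(th)
r.move_l(P(e,.012),feed=.1); r.move_l(P(e,.1),feed=.2)
bar("t2"); print(r.read_state()["time_s"])
```

```text
bar c [-0.1558  0.0238] th 9.3 L,W 0.2362 0.0332 e1 [-0.1368  0.1403] e2 [-0.1749 -0.0928]
bar c [-0.1657 -0.0357] th 9.3 L,W 0.2264 0.0336 e1 [-0.1475  0.076 ] e2 [-0.1839 -0.1475]
bar c [-0.1727 -0.0785] th 9.4 L,W 0.2293 0.0335 e1 [-0.154   0.0346] e2 [-0.1913 -0.1916]
7.7667
```

View pics/t2.png

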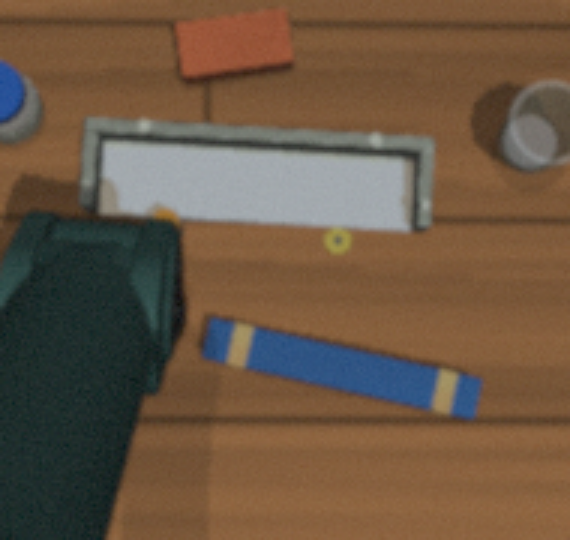

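The end push went straight, and the bar is now at about (−173, −80) mm in the seat frame at 9.4°. Next is a two-finger push on the long face, in and turning to about 25°, past the post's inner side.

Run:
```python
from h import *
c,th=np.array([-.173,-.081]),np.radians(9.4)
r.ungrasp()
a=c-.055*n(th)
r.goto(P(a,.1),rot(th)); print(r.move_l(P(a,.002),feed=.1,guard=10))
b=c-.030*n(th); r.move_l(P(b,.002),feed=.08)
th2=np.radians(25); c1=np.array([-.130,-.080]);thm=np.radians(19)
r.move_l(P(c1-.029*n(thm),.002),feed=.05,rot=rot(thm))
c2=np.array([-.082,-.080])
r.move_l(P(c2-.029*n(th2),.002),feed=.05,rot=rot(th2)); print(r.read_state()["eef_pos"],r.read_state()["force"])
s=viewer.snapshot("scene");cv2.imwrite("pics/s3.png",s["image"][:,:,::-1])
d=c2-.055*n(th2); r.move_l(P(d,.002),feed=.12); r.move_l(P(d,.1),feed=.2); 
q=c2+np.array([-.12,-.1]); r.move_l(P(q,.15),feed=.25)
bar("t3"); print(r.read_state()["time_s"])
```

```text
Traceback (most recent call last):
bench.IKError: the arm cannot follow that straight line within its joint ranges
```

Run:
```python
from h import *
st=r.read_state();print(st["qpos"].round(2) if hasattr(st["qpos"],"round") else st["qpos"],st["eef_pos"],st["time_s"])
c,th=np.array([-.173,-.081]),np.radians(9.4)
for off in(.055,.045,.035):
  for z in(.1,.05,.02,.002):
    for f in(0,np.pi):
      R=Rn.from_rotvec(rot(th)); R=R*Rn.from_euler('y',f)
      j=r.inverse_kinematics(P(c-off*n(th),z),R.as_rotvec()); print(off,z,f>0,None if j is None else np.round(j,2))
```

```text
[ 0.13  0.47 -0.17  2.36  0.24  0.33  1.11] [ 0.42225827 -0.04669908  0.10009933] 9.7083
0.055 0.1 False [ 0.13  0.47 -0.17  2.36  0.24  0.33  1.11]
0.055 0.1 True [ 0.13  0.47 -0.17  2.36  0.24  0.33  1.11]
0.055 0.05 False [ 0.08  0.58 -0.1   2.39  0.29  0.19  1.06]
0.055 0.05 True [-0.54  0.75  0.79  2.41 -1.32  0.53 -0.42]
0.055 0.02 False [ 0.04  0.65 -0.05  2.39  0.32  0.1   1.03]
0.055 0.02 True [-0.28  0.7   0.4   2.41 -1.3   0.26 -0.48]
0.055 0.002 False [ 0.11  0.69 -0.14  2.39  0.97  0.11  0.38]
0.055 0.002 True [ 0.75  0.98 -1.07  2.37  1.43  0.83  3.08]
0.045 0.1 False [ 0.14  0.48 -0.17  2.34  0.24  0.34  1.11]
0.045 0.1 True [-0.47  0.57  0.66  2.36 -0.87  0.45 -0.87]
0.045 0.05 False [ 0.09  0.58 -0.1   2.36  0.29  0.2   1.07]
0.045 0.05 True [-0.54  0.76  0.79  2.39 -1.29  0.53 -0.45]
0.045 0.02 False [ 0.06  0.65 -0.06  2.37  0.32  0.12  1.04]
0.045 0.02 True [-0.41  0.76  0.59  2.39 -1.38  0.4  -0.39]
0.045 0.002 False [ 0.11  0.69 -0.14  2.37  0.84  0.12  0.52]
0.045 0.002 True [-0.28  0.75  0.4   2.39 -1.4   0.27 -0.37]
0.035 0.1 False [ 0.15  0.48 -0.17  2.32  0.24  0.35  1.12]
0.035 0.1 True [-0.47  0.58  0.66  2.34 -0.85  0.47 -0.88]
0.035 0.05 False [ 0.1   0.59 -0.11  2.34  0.28  0.22  1.08]
0.035 0.05 True [-0.53  0.76  0.79  2.37 -1.26  0.54 -0.48]
0.035 0.02 False [ 0.07  0.65 -0.07  2.35  0.31  0.14  1.05]
0.035 0.02 True [-0.41  0.76  0.59  2.37 -1.33  0.41 -0.43]
0.035 0.002 False [ 0.05  0.69 -0.05  2.35  0.33  0.1   1.03]
0.035 0.002 True [-0.28  0.75  0.4   2.37 -1.33  0.28 -0.44]
```

Run:
```python
from h import *
c,th=np.array([-.173,-.081]),np.radians(9.4)
R=(Rn.from_rotvec(rot(th))*Rn.from_euler('y',np.pi)).as_rotvec()
a=c-.048*n(th)
j=r.inverse_kinematics(P(a,.1),R);print(np.round(j,2))
r.movej(j)
try: print(r.move_l(P(a,.004),feed=.1,guard=10))
except r.IKError as e: print(e)
st=r.read_state();print(np.round(st["qpos"],2),st["eef_pos"],st["time_s"],st["gripper_width"])
s=viewer.snapshot("scene");cv2.imwrite("pics/s3a.png",s["image"][100:300,150:450,::-1].repeat(2,0).repeat(2,1))
```

```text
[-0.47  0.57  0.66  2.37 -0.87  0.45 -0.87]
False
[-0.16  0.71  0.23  2.39 -1.21  0.16 -0.57] [ 0.4284867  -0.04867834  0.00416332] 12.5333 0.08567751232713389
```

View pics/s3a.png

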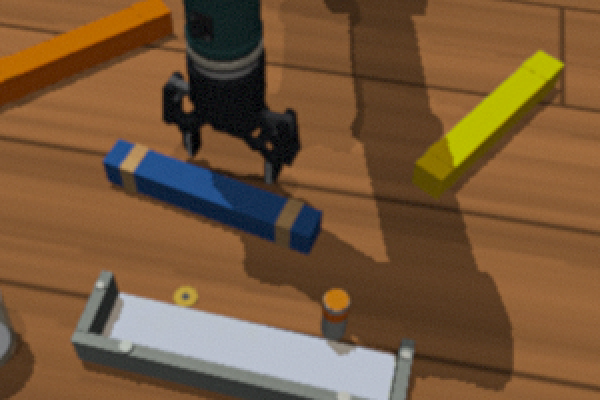

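The open fingers are down on the robot's side of the bar, at crop (193,150) and (270,178), with the jaws parallel to the bar. Pushing now.

Run:
```python
from h import *
def st(t):
    s=r.read_state();print(t,s["time_s"],np.round(s["eef_pos"],4),np.round(s["force"],1),np.round(s["qpos"],2))
c=np.array([-.173,-.081])
th2=np.radians(25); c1=np.array([-.130,-.080]);thm=np.radians(19)
r.move_l(P(c1-.029*n(thm),.004),feed=.05,rot=rot(thm)); st("m")
c2=np.array([-.082,-.080])
r.move_l(P(c2-.029*n(th2),.004),feed=.05,rot=rot(th2)); st("e")
s=viewer.snapshot("scene");cv2.imwrite("pics/s3.png",s["image"][100:300,150:450,::-1].repeat(2,0).repeat(2,1))
d=c2-.055*n(th2); r.move_l(P(d,.004),feed=.12); r.move_l(P(d,.13),feed=.25); st("up")
bar("t3")
```

```text
m 13.9917 [ 0.4915 -0.0494  0.004 ] [-0.1  0.8 -0.1] [-0.33  0.78  0.47  2.26 -1.13  0.36 -0.84]
e 15.125 [ 0.5409 -0.0495  0.0041] [-0.  -1.3 -0.1] [-0.39  0.83  0.58  2.16 -1.07  0.48 -1.02]
up 16.1917 [ 0.5177 -0.0368  0.1296] [-0.5  0.6 -0.2] [-0.6   0.65  0.85  2.17 -0.82  0.67 -1.24]
bar c [-0.0858 -0.0843] th 25.0 L,W 0.2347 0.0327 e1 [-0.0362  0.022 ] e2 [-0.1354 -0.1907]
```

View pics/s3.png

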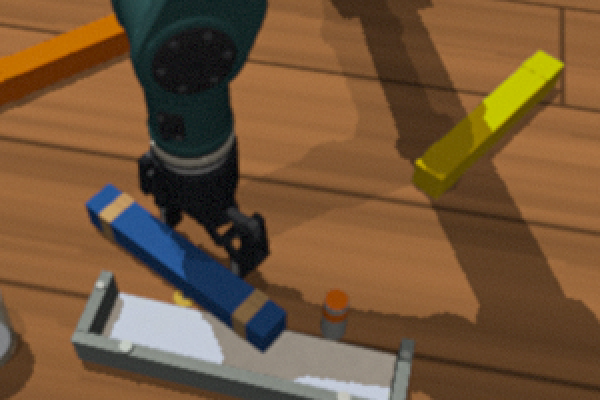

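View pics/t3.png

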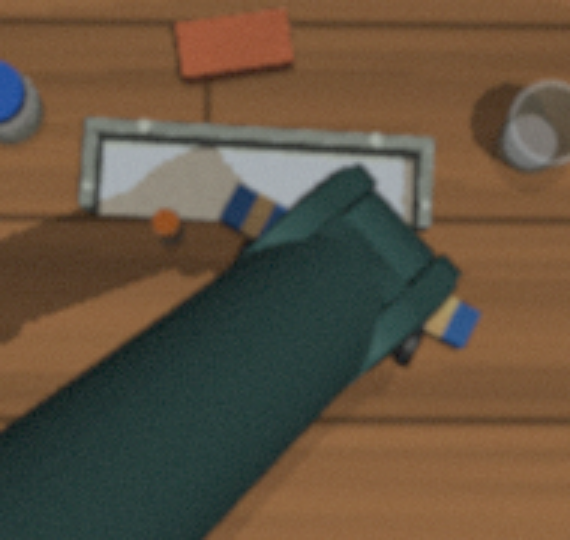

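The bar is at 25° with its leading end at the mouth, about 14 mm clear of the post. Next I'll push the tail along the bar's axis, so the leading end goes in behind the post.

Run:
```python
from h import *
def st(t):
    s=r.read_state();print(t,s["time_s"],np.round(s["eef_pos"],4),np.round(s["force"],1),np.round(s["qpos"],2))
c=np.array([-.0855,-.0835]);th=np.radians(25)
r.gripper_close(30)
s0=c-.152*u(th)
R=rot(th+np.pi/2)
r.goto(P(s0,.12),R); st("above")
bar("t4a")
try: r.move_l(P(s0,.012),feed=.12); st("down")
except r.IKError as e: print(e)
```

```text
above 18.3083 [ 0.4906 -0.1999  0.1199] [-0.6  0.  -0.4] [ 0.03  0.55  0.38  2.14 -0.4   0.52  0.21]
bar c [-0.085  -0.0832] th 24.7 L,W 0.2327 0.0347 e1 [-0.0365  0.0225] e2 [-0.1336 -0.1889]
down 19.4083 [ 0.4909 -0.2006  0.0125] [-0.3  0.9 -0.7] [ 0.15  0.72  0.21  2.17 -0.5   0.29  0.3 ]
```

View pics/t4a.png

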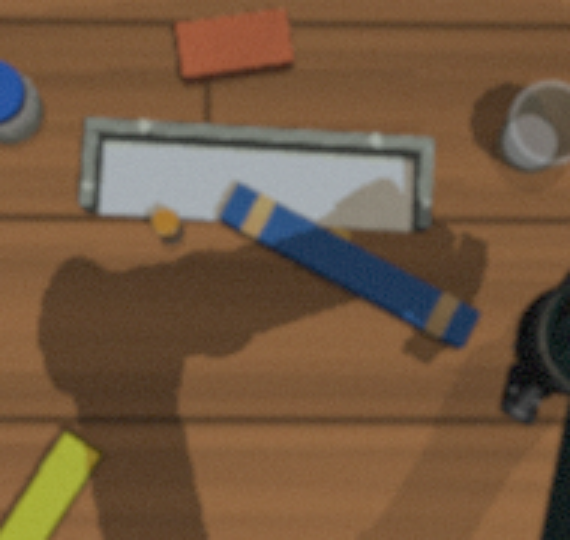

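The full bar is visible, with its leading end at crop (238,205) and the post at (167,224), which agrees with the numbers. Pushing by about 62 mm.

Run:
```python
from h import *
def st(t):
    s=r.read_state();print(t,s["time_s"],np.round(s["eef_pos"],4),np.round(s["force"],1),np.round(s["qpos"],2))
c=np.array([-.0855,-.0835]);th=np.radians(25)
s0=c-.152*u(th)
print(r.move_l(P(s0+.085*u(th),.012),feed=.06,guard=15)); st("p")
r.move_l(P(s0+.055*u(th),.012),feed=.12);r.move_l(P(s0+.045*u(th),.12),feed=.2)
bar("t4"); st("up")
```

```text
False
p 20.975 [ 0.5307 -0.1252  0.0119] [-0.  -0.7  1.4] [-0.03  0.74  0.25  2.14 -0.54  0.32  0.18]
bar c [-0.058  -0.0251] th 25.1 L,W 0.235 0.0345 e1 [-0.0082  0.0814] e2 [-0.1078 -0.1315]
up 22.1167 [ 0.5112 -0.1596  0.1189] [-0.1  0.4 -1.3] [-0.07  0.56  0.4   2.13 -0.42  0.53  0.15]
```

View pics/t4.png

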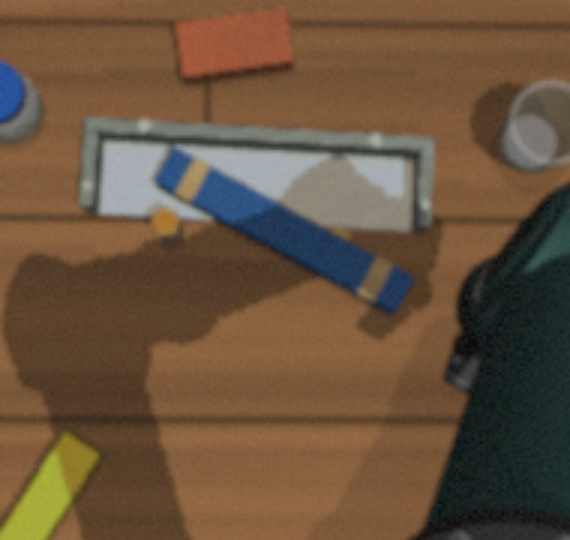

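The leading end is now behind the post, at about (−7, 84) mm, and the tail is outside at x≈−108, so the milestone geometry is met. Next I'll turn the bar to about 15° with the two open fingers.

Run:
```python
from h import *
def st(t):
    s=r.read_state();print(t,s["time_s"],np.round(s["eef_pos"],4),np.round(s["force"],1),np.round(s["qpos"],2))
c=np.array([-.058,-.025]);th=np.radians(25);k=.02
T=lambda c,th,o:c-o*n(th)-k*u(th)
r.ungrasp()
r.goto(P(T(c,th,.055),.11),rot(th)); st("above")
r.move_l(P(T(c,th,.05),.004),feed=.12,guard=10); st("down")
e1=np.array([-.008,.083]); t2=np.radians(15); c2=e1-.12*u(t2)
r.move_l(P(T(c,th,.031),.004),feed=.1)
tm=np.radians(20);cm=e1-.12*u(tm)
r.move_l(P(T(cm,tm,.029),.004),feed=.05,rot=rot(tm))
r.move_l(P(T(c2,t2,.029),.004),feed=.05,rot=rot(t2)); st("rot")
r.move_l(P(T(c2,t2,.055),.004),feed=.12); r.move_l(P(T(c2,t2,.055),.11),feed=.25)
r.gripper_close(30)
s0=c2-.158*u(t2)
r.goto(P(s0,.11),rot(t2+np.pi/2)); st("tail above")
bar("t5")
```

```text
above 24.1583 [ 0.5353 -0.0017  0.1101] [-0.8  0.1  0.7] [-0.66  0.71  0.85  2.15 -0.89  0.69 -1.25]
down 25.1917 [ 0.54   -0.0038  0.0044] [ 0.4 -0.6 -0.7] [-0.51  0.84  0.63  2.16 -1.12  0.51 -1.06]
rot 26.3667 [ 0.5778 -0.0284  0.004 ] [ 0.7  1.1 -0.8] [-0.45  0.86  0.62  2.08 -1.03  0.54 -0.95]
tail above 29.0833 [ 0.5622 -0.1679  0.1097] [ 0.8  0.5 -0.2] [-0.49  0.96  1.17  2.04 -1.11  0.99 -2.17]
bar c [-0.0097  0.0484] th -3.7 L,W 0.0677 0.029 e1 [-0.0119  0.0821] e2 [-0.0076  0.0146]
```

View pics/t5.png

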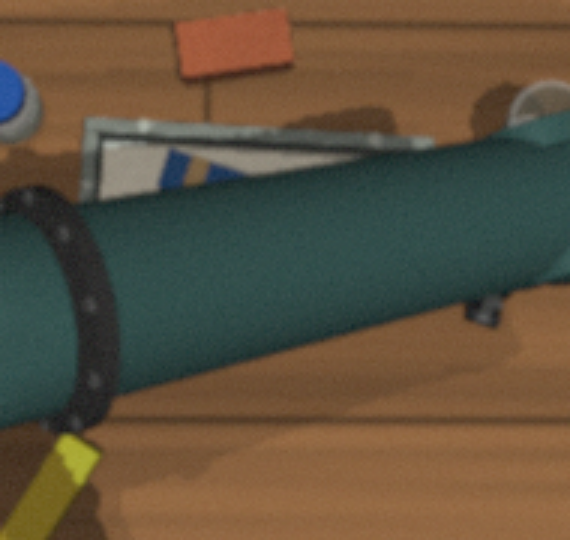

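The arm took an awkward elbow pose that hides the bar, so I'll use the other wrist turn.

Run:
```python
from h import *
def st(t):
    s=r.read_state();print(t,s["time_s"],np.round(s["eef_pos"],4),np.round(s["force"],1),np.round(s["qpos"],2))
t2=np.radians(15);c2=np.array([-.008,.083])-.12*u(t2)
s0=c2-.158*u(t2)
R=(Rn.from_rotvec(rot(t2+np.pi/2))*Rn.from_euler('y',np.pi)).as_rotvec()
j=r.inverse_kinematics(P(s0,.11),R); print(np.round(j,2))
if abs(j[2])<.7: r.movej(j); st("a"); bar("t6")
```

```text
[-0.49  0.96  1.17  2.04 -1.11  0.99 -2.17]
```

```bash
ls pics
```

```text
crop_s.png
crop_t.png
s1.png
s3.png
s3a.png
scene0.png
t2.png
t2a.png
t3.png
t4.png
t4a.png
t5.png
top0.png
```

Run:
```python
from h import *
def st(t):
    s=r.read_state();print(t,s["time_s"],np.round(s["eef_pos"],4),np.round(s["force"],1),np.round(s["qpos"],2))
t2=np.radians(15);c2=np.array([-.008,.083])-.12*u(t2)
s0=c2-.158*u(t2)
r.movej([-0.07,0.56,0.40,2.13,-0.42,0.53,0.15]); st("a")
c,th=bar("t6")
j=r.inverse_kinematics(P(c-.158*u(th),.11),rot(th+np.pi/2));print(np.round(j,2))
```

```text
a 31.1333 [ 0.511  -0.1611  0.1177] [ 0.5 -0.7  0.3] [-0.07  0.56  0.4   2.13 -0.42  0.53  0.15]
bar c [-0.0411 -0.0324] th 14.1 L,W 0.234 0.0365 e1 [-0.0125  0.0811] e2 [-0.0697 -0.1458]
[-0.03  0.61  0.35  2.02 -0.37  0.57  0.27]
```

View pics/t6.png

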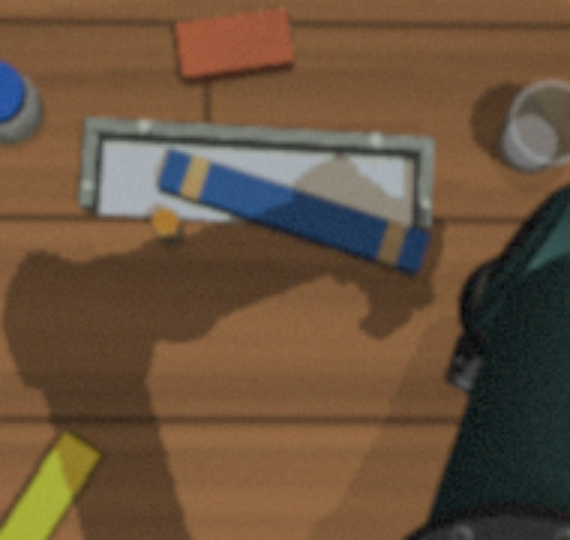

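Run:
```python
from h import *
def st(t):
    s=r.read_state();print(t,s["time_s"],np.round(s["eef_pos"],4),np.round(s["force"],1),np.round(s["qpos"],2))
c=np.array([-.0405,-.032]);th=np.radians(14.2)
s0=c-.150*u(th)-.003*n(th)
r.goto(P(s0,.1),rot(th+np.pi/2)); r.move_l(P(s0,.012),feed=.15,guard=12); st("down")
print(r.move_l(P(s0+.056*u(th),.012),feed=.06,guard=15)); st("p")
b=s0+.035*u(th)-.01*n(th)
r.move_l(P(b,.012),feed=.12);r.move_l(P(b,.12),feed=.2)
r.movej([-0.07,0.56,0.40,2.13,-0.42,0.53,0.15]);bar("t7"); st("up")
```

```text
down 32.25 [ 0.5624 -0.1602  0.0125] [-0.8  0.1 -0.7] [ 0.03  0.76  0.24  2.05 -0.45  0.38  0.32]
False
p 33.3333 [ 0.5791 -0.1057  0.0117] [0.3 0.4 0.2] [-0.07  0.76  0.25  2.04 -0.47  0.39  0.24]
bar c [-0.0299  0.0069] th 15.0 L,W 0.2365 0.0365 e1 [0.0007 0.1211] e2 [-0.0604 -0.1073]
up 34.7833 [ 0.51   -0.1611  0.1165] [0.7 0.7 0. ] [-0.07  0.56  0.4   2.13 -0.42  0.53  0.15]
```

View pics/t7.png

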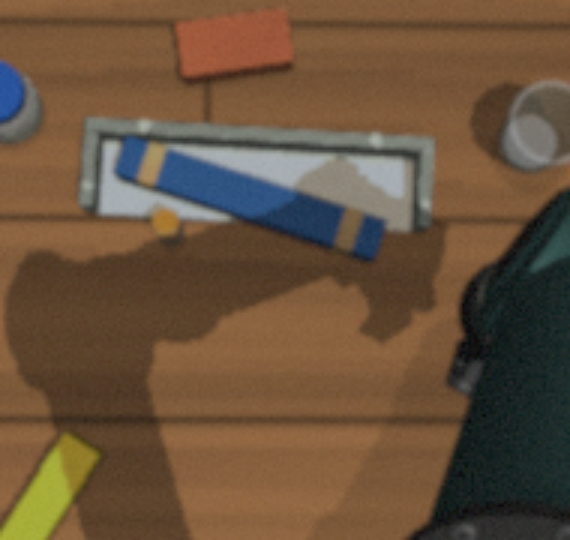

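The bar is at 15° with the leading end against the rail, and the tail clears the cheek by about 30 mm. Now I'll swing the tail in and press the bar home.

Run:
```python
from h import *
def st(t):
    s=r.read_state();print(t,s["time_s"],np.round(s["eef_pos"],4),np.round(s["force"],1),sf(s["eef_pos"][:2]).round(4))
c=np.array([-.030,.007]);th=np.radians(15);k=.02
T=lambda c,th,o:c-o*n(th)-k*u(th)
r.ungrasp()
r.goto(P(T(c,th,.055),.11),rot(th)); st("above")
r.move_l(P(T(c,th,.05),.004),feed=.12,guard=10); st("down")
r.move_l(P(T(c,th,.031),.004),feed=.1)
e1=np.array([-.001,.123])
for d in(10,5,0):
    t=np.radians(d);cc=e1-.12*u(t)
    g=r.move_l(P(T(cc,t,.030),.004),feed=.05,rot=rot(t),guard=20); st((d,g))
    if g: break
if not g:
    p=T(e1-.12*u(0),0,.030); p[0]=-.022
    print(r.move_l(P(p,.004),feed=.02,guard=12)); st("press")
s=viewer.snapshot("scene");cv2.imwrite("pics/s8.png",s["image"][150:350,150:450,::-1].repeat(2,0).repeat(2,1))
```

```text
above 36.7667 [0.5643 0.0183 0.1101] [-0.6  0.3 -0.8] [[-0.0884  0.0012]]
down 37.6667 [0.5681 0.0175 0.0033] [-1.7 -0.4  7.4] [[-0.0846  0.0007]]
(10, False) 38.4083 [0.5968 0.0057 0.0039] [-0.4 -0.7 -0.5] [[-0.0552 -0.0095]]
(5, False) 38.8083 [0.6088 0.0008 0.004 ] [-0.   0.3 -0.3] [[-0.043  -0.0138]]
(0, False) 39.2083 [ 0.6207 -0.0031  0.004 ] [-1.   0.5 -0.7] [[-0.0309 -0.0169]]
True
press 39.625 [ 0.6229 -0.0027  0.003 ] [-0.4 -0.3 -0.2] [[-0.0287 -0.0164]]
```

View pics/s8.png

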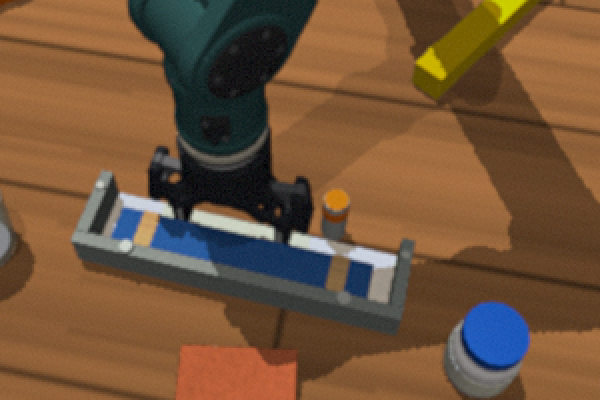

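Run:
```python
from h import *
s=r.read_state();p=sf(s["eef_pos"][:2])[0]
p2=p-np.array([.03,0]); r.move_l(P(p2,.004),feed=.08); r.move_l(P(p2,.15),feed=.25)
r.movej([-0.07,0.56,0.40,2.13,-0.42,0.53,0.15])
bar("t9"); print(r.read_state()["time_s"])
s=viewer.snapshot("scene");cv2.imwrite("pics/s9.png",cv2.resize(s["image"][220:325,175:370],None,fx=4,fy=4,interpolation=cv2.INTER_CUBIC)[:,:,::-1])
t=viewer.snapshot("top");cv2.imwrite("pics/t9b.png",cv2.resize(t["image"][140:200,205:345],None,fx=5,fy=5,interpolation=cv2.INTER_CUBIC)[:,:,::-1])
m=mask(t,(100,120,40),(125,255,255),(205,140,345,200))
# far edge of top face (z=.036): first blue row per column, in seat x (home: +.018)
cols=[u for u in range(228,330,6)]
o=[]
for uu in cols:
    v=np.flatnonzero(m[:,uu])
    if len(v): o.append(np.r_[sf(cast(t,[(uu,v[0])],.036))[0],sf(cast(t,[(uu,v[-1]+1)],.036))[0,0]])
print(np.round(o,4))
```

```text
bar c [-0.0006  0.0001] th -0.3 L,W 0.2354 0.0373 e1 [-0.0011  0.1178] e2 [-0.     -0.1176]
42.0417
[[ 0.0167  0.1102 -0.0201]
 [ 0.0161  0.0788 -0.0208]
 [ 0.0171  0.0632 -0.0198]
 [ 0.0155  0.0474 -0.0214]
 [ 0.0165  0.0318 -0.0204]
 [ 0.0175  0.0161 -0.0194]
 [ 0.0159  0.0003 -0.021 ]
 [ 0.0169 -0.0153 -0.0201]
 [ 0.0152 -0.0311 -0.0217]
 [ 0.0163 -0.0468 -0.0207]
 [ 0.0173 -0.0625 -0.0197]
 [ 0.0156 -0.0783  0.0103]
 [ 0.0177 -0.1097 -0.0193]]
```

View pics/s9.png

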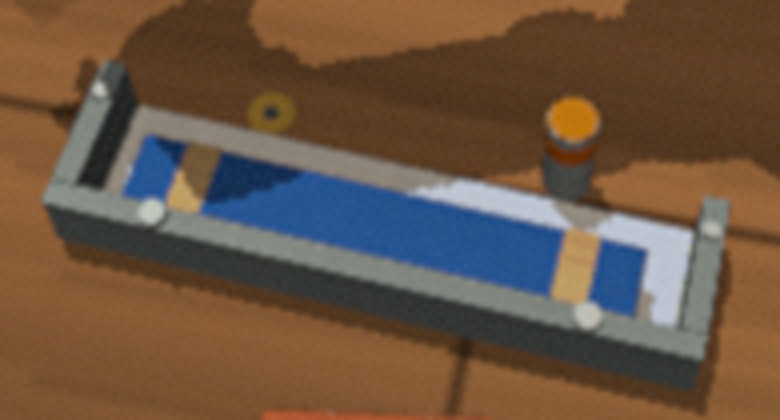

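View pics/t9b.png

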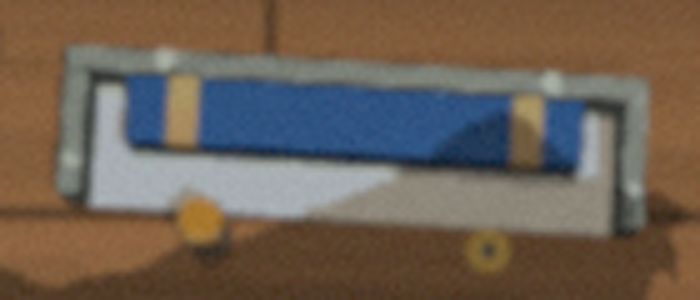

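The bar lies flat against the rail with no gap showing at either end (top crop (130,75) and (582,98)). Measured end positions are x = −1 mm and 0 mm, and the gripper is clear. Handing in.

Run:
```python
from bench import r
print(r.finish_job(), r.read_state()["time_s"])
```

```text
the job is handed in; nothing more can be done
the job is handed in; nothing more can be done
```

The bar is seated against the back rail and the job is handed in. The last clock reading was 42 s of the 72 s allowed, and no verdict is reported.

**How it went:** I pushed the bar along its length toward −y, then turned it to 25° with the two open fingers. A push on its tail took the +y end in behind the post. I turned it to 15°, pushed it further in, swung the tail in and pressed it against the rail until the 12 N guard stopped the motion. It was only ever pushed, never gripped or lifted.

**On the way:** With one end behind the post, the leading end was at about x = −7 mm, y = +84 mm in the seat's frame, and the tail was at x ≈ −108 mm.

**Final check:**
- **Bar:** the top view put the ends at x = −1.1 and 0.0 mm and y = ±118 mm, at −0.3° to the rail. Both views show the bar lying flat with no gap at the rail.
- **Other objects:** the tumbler, jar and dressing block had not visibly moved in the pictures. I did not re-measure their positions, and the very last crops leave them out or barely catch them.
- **Gripper:** it was raised about 12 cm above the bench, off to the side of the seat and touching nothing.

**What did not go to plan:**
- One straight descent was refused as out of joint range.
- One arm pose hid the bar from the top camera. I fixed both by moving to another arm pose, and neither disturbed anything.
- One single-column edge reading (x = +10 mm at y = −78 mm) disagreed with the others. That column crosses a bare wood band, so I ignored it.

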